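# Set the variable transformer to its rider and switch its output on

## Robot

A 7-joint arm with a two-finger parallel gripper is mounted at the origin on a cart in front of the work surface, level with it; the furniture and walls round the work are solid. World frame = base frame: x ahead of the robot, y to its left, z up, the work surface at z = 0. Lengths are in m, angles in rad, forces in N, time in s.
With the tool pointing down it reaches from about 0.4 to 0.75 m from the base axis. Payload 19.5 kg.
Tool frame: the origin (TCP) lies at the very end of the fingers, on their centre line; the grasp point (between the pads) lies 19 mm behind it (r.grip_depth is the distance from the TCP to the grasp point, in m); z points along the fingers, y is the line along which they close (so a half turn about z gives the same grasp; the last joint's range is limited). The gripper opens to 85 mm and grips with 20 to 120 N. Pads are 22 mm wide; open, the fingers measure 114 mm over their backs; the gripper's body (76 mm by 85 mm) begins 54 mm behind the grasp point. The pads swing forward as they close: fully open they stand 13 mm farther back than shut.
Start: joints at [1.214, 0.707, -0.028, 1.485, 0.022, 0.951, -0.075], TCP at [0.178, -0.547, 0.231] pointing down, gripper open.
Joint ranges: [-2.71, 2.71], [-0.32, 2.16], [-1.57, 1.52], [0, 2.45], [-1.46, 4.6], [0, 2.02], [-2.83, 2.83]. Speed limits (rad/s): [1.89, 1.89, 2.57, 2.57, 3.01, 3.01, 3.01].

## Interface

Orientations are given as a 3x3 rotation matrix whose columns are the frame's x, y, z axes.
In Python, from bench import r gives the robot as it stands.
- The arm moves only by the tool servo_tool, never from a script. Its argument "steps" is a list of rows, each an object with "translation": the shift along the tool's x, y, z in m, a list of three; "dr": the turn, a rotation vector about the tool's x, y, z in degrees, a list of three; "grip": the closure, from 0 (fully open) to 1 (shut). In form: [{"translation": [tx, ty, tz], "dr": [wx, wy, wz], "grip": grip}, ...]. A call has exactly 10 rows; each row shifts and turns the commanded pose from where the row before left it, along the tool's axes as they then stand; what a row does not reach is not made up. A row lasts 1/12 s, in which the tool goes at most 41.7 mm and 7.16 degrees, less where a joint would pass 70% of its speed; a pose out of reach is approached as far as the arm can. A call is refused whole if a number of a shift passes 0.0417 or a number of a turn 7.16, either way. A call with a gripper value outside its range is refused whole. The fingers move at their own pace and stop on an object; the grip force is fixed at half the most. Time passes only in rows, so rows that do not move let the fingers close, or fill a call up. It gives the time, the measured TCP pose, the force, the opening and the grip force at its end, in the units of the state.
- r.sense(): the state, without advancing time (a new reading comes with each control period).
- r.camera(name): name is "side" or "top"; returns a dict with "frame" (400x640x3 uint8, red, green, blue), "z_map" (400x640 float32, m along the optical axis (not along the pixel's ray), 0 where there is no reading), "fov_y" (degrees; the focal length in pixels is half the picture's height over the tangent of half this angle, whatever the lens; pixels are square), "cx", "cy" (the principal point, pixels), "xyz" and "orientation" of the camera in the world. Camera axes: x right, y down, z forward; pixel columns grow to the right and rows downward; lengths in m; the calibration is good to about 2 mm. A picture is of the moment at which its call begins.
- r.finish_job(): hands the job in; it is judged then, once.
Trained networks look in the newest picture that a camera, given by its name, has taken for a name from the list of things; names that differ only in an ending like _2 or _b are one class to them, and where a whole thing is asked for, a point or a joint stands for the part that bears it (a point fixed in the world has none). Each returns a list of dicts, best first, with "confidence" (0 to 1); they miss things now and then, are a little off and sometimes report something else, mostly with a low value. They report only what shows in the picture. A call takes as long as a camera call.
- r.recognise(camera, thing): "pixel" ([row, column] in pixels, amid what is visible of it).
- r.trace(camera, thing): "mask" (400x640 bool, what is visible of it) and "pixel" ([row, column] in pixels, amid what is visible of it).
The state is a dict: "t": time; "q": joint angles; "dq": joint speeds; "joint_efforts": joint torques, N m; "eef_pos": TCP position; "tcp_rot": TCP orientation; "wrist_force": force on the tool from outside, world axes, zero at the start; "ft_torque": the same for the moment, N m; "gripper_width": opening from 0.0 (shut) to 1.0 (fully open); "grasp_force": force on a finger pad.
Only numpy, scipy, OpenCV 4.12 (cv2) and the standard library are available. Lean on these libraries where they do the work, as an engineer would, in place of code of your own. Each camera call takes 0.05 s, during which the arm holds its last target. There are 200 camera calls.

## Task

Set the bench transformer for the calorimeter's jacket heater: with a fingertip, push its big pointer knob round until the knob's index line lines up with the line on the small brass clip (the set-point rider) on the edge of the scale. Only then press the raised front half of the output rocker beside the drum fully down, and move clear. Push gently and never grip the knob; leave the rider and all the loose things around where they are.

Things in the scene. Friction and masses are not known exactly. Their poses are not given: they have to be found in the camera images.
- transformer: Bench variable transformer, fixed: upright grey drum, 111 mm across, scale plate 96 mm above the table; grey box 56 x 70 x 74 mm on its right (own -y). Origin on the drum's axis at table level; own x away from the robot, y left, z up. The scale (radius 41-49 mm) spans 300 degrees, a line each 10, a long one each 30, clockwise from 150 degrees left of +x to 150 degrees right of it.
- dial (a joint): Angle of the knob, rad, clockwise seen from above from the scale's start: 0 to 5.236 (stops). The index line points (150 degrees - value) counter-clockwise from the transformer's own +x. It stays where it is left (no spring or detents); friction about 0.09 Nm, 3 N at 33 mm radius. It starts at a low value, the rider's is always higher.
- dial_center (a point): On the knob's axis, top of its hub, 127 mm above the table. The skirt under the bar is round, radius 40 mm, its top 106 mm above the table.
- pointer_knob: Black pointer knob, turned by dial: a round skirt with an upright bar 12.5 mm wide across a hub of radius 15 mm. Origin on the axis, 97 mm above the table; own x along the index line, z up. Its two wings reach 40 mm to either side of the axis, from 106 to 126 mm above the table. One wing has a pointed nose and a white index line on top, the other is blunt.
- dial_index (a point): Outer end of the index line at the rim of the skirt, 40.5 mm from the axis on the pointed wing's side, 106 mm above the table; own x points outward along the index line, z up.
- rider (a joint): Angle of the set-point rider in rad on the same scale as dial: dial and rider line up when the two values are equal. It is held by friction only, so do not touch it.
- rider_mark (a point): Inner point of the rider, 44.5 mm from the knob's axis, 99 mm above the table. The rider: a brass clip 12 mm wide on the rim of the scale plate, radius 44 to 60 mm, top 99 mm above the table, with a point facing inward and a dark line along it; own x points outward along that line, z up.
- output_rocker (a joint): Output rocker, rad: 0 off (front half raised), 0.30 on (front half level, rear half raised). No spring; stays where it is pressed. About 4 N on the front half moves it.
- rocker_pad (a point): Middle of the rocker's front half, 15 mm in front (-x) of its pivot: 83 mm above the table when off, 78.5 mm when on. The rocker, 40 x 22.5 mm, long along the transformer's x, is centred 86 mm right (-y) of the knob's axis on the box's lid (74 mm high; bezel 76 mm). The drum's top edge (96 mm high) is 30 mm left of its middle line.
- crucible: Small grey metal crucible, 27 x 27 x 19 mm, loose bystander left of the drum, towards the back. Origin: centre of its underside.
- thread_reel: Thread reel, 27 mm across, 30 mm high, loose bystander left of the drum, towards the front. Origin: centre of its underside.
- bung: Rubber stopper, 27 mm across, 24 mm high, loose bystander right of the rocker's box. Origin: centre of its underside.
- stopwatch: Black stopwatch lying flat, 58 x 59 x 20 mm, loose bystander farther left, in front of the balance. Origin: centre of its underside.
- tweezers: Steel tweezers lying flat, 136 mm long, loose bystander at the left end of the table. Origin: centre of its underside.
- tin: Round screw-lid tin, 60 mm across, 24 mm high, loose bystander farther right. Origin: centre of its underside.
- valve_key: Brass-coloured cylinder key, 92 mm long, 12 mm high, loose bystander at the right end. Origin: centre of its underside.
- electrode_stand: Small round pedestal with a column, 52 mm across, 65 mm high, loose bystander behind, between balance and controller. Origin: centre of its underside.

How it is judged:
On the way, in this order (a step that is already met when the one before it is completed fails the run):
1. the knob's index line lines up with the rider's line while the output is still off (angle between the x axis of dial_index and the x axis of rider_mark, either way round below 0.07 rad and horizontal distance between dial_index and rider_mark below 0.02 m and value of joint output_rocker below 0.08 rad), for 0.2 s.
2. the output rocker is pressed on (value of joint output_rocker above 0.24 rad), for 0.2 s.
At the end, for the whole second after the job is handed in: The knob's index line points within 0.07 rad (4 degrees, 3 mm at the scale) of the rider's line and is at rest, the output rocker is down at its front (over 0.24 of 0.30 rad), the rider within 4 mm of where it was (angle between the x axis of dial_index and the x axis of rider_mark, either way round below 0.07 rad and horizontal distance between dial_index and rider_mark below 0.02 m and value of joint output_rocker above 0.24 rad and velocity of joint dial between -0.05 and 0.05 rad/s and distance of rider_mark from where it was at the start of the episode below 0.004 m); the robot touches nothing.
It fails at once if the knob is gripped or pushed hard (over 20 N) (contact force between the fingers and pointer_knob above 20 N).
It fails at once if the rocker or the transformer's case is pressed hard (over 50 N) (contact force between the fingers and transformer above 50 N).
It fails at once if the rider is shifted by more than 4 mm (distance of rider_mark from where it was at the start of the episode above 0.004 m).
It fails at once if one of the eight loose bystanders is moved or lifted by more than 15 mm (distance of any of crucible, thread_reel, bung, stopwatch, tweezers, tin, valve_key, electrode_stand from where it was at the start of the episode above 0.015 m).
It also fails if it takes over 48 s, if anything falls off the work surface, if the arm or the gripper's body presses on something with over 40 N, if the wrist force passes 120 N, or if a joint passes its speed limit or range.

## Working session

There is one attempt and no reset: what is moved stays moved. The work goes in short steps, Python scripts to look and compute and a tool call to move; the robot and the scene stay as the last step left them, time stands still between calls to the robot, and variables do not carry over. Pictures are saved under pics/ and viewed, at most 10 in all, crops included, and the job is handed in when it is done.

Besides the shell and the picture viewer there is one more tool, called after "Request:" by a JSON object that holds its "name" and its "arguments". servo_tool: Moves the arm, as the interface text tells. Its arguments: {"type":"object","properties":{"steps":{"type":"array"}},"required":["steps"]}

```bash
mkdir -p pics
cat > h.py <<'E'
import numpy as np, cv2
from bench import r
def cam(n):
    c=r.camera(n); c['f']=200/np.tan(np.radians(c['fov_y'])/2); c['R']=np.array(c['orientation']); c['t']=np.array(c['xyz']); return c
def pt(c,row,col,z=None):
    d=c['R']@np.array([(col-c['cx'])/c['f'],(row-c['cy'])/c['f'],1.])
    s=c['z_map'][int(round(row)),int(round(col))] if z is None else (z-c['t'][2])/d[2]
    return c['t']+d*s
def px(c,p):
    v=c['R'].T@(np.array(p)-c['t']); return c['cy']+c['f']*v[1]/v[2], c['cx']+c['f']*v[0]/v[2]
E
python3 - <<'E'
from h import *
s=r.sense();print(s['t'],s['eef_pos'],s['tcp_rot'],s['gripper_width'])
for n in('top','side'):
    c=cam(n);cv2.imwrite(f'pics/{n}0.png',c['frame'][:,:,::-1]);print(n,c['t'],c['R'].round(3).tolist(),c['f'])
    for k in('transformer','dial_center','dial_index','rider_mark','rocker_pad','pointer_knob','bung','thread_reel','crucible'):
        for o in r.recognise(n,k)[:2]:
            print(k,np.round(o['pixel']),round(o['confidence'],2),pt(c,*o['pixel']).round(4))
E
```

```text
0.0 [ 0.17795407 -0.54650187  0.23084306] [[ 9.50842442e-01  3.09674836e-01 -3.81941224e-04]
 [ 3.09675067e-01 -9.50841908e-01  1.00943521e-03]
 [-5.05690392e-05 -1.07809152e-03 -9.99999418e-01]] 1.0001072640775908
top [0.31663142 0.00194253 1.35087137] [[-0.024, -0.984, 0.178], [-0.999, 0.028, 0.018], [-0.022, -0.177, -0.984]] 398.40838581494074
transformer [229. 318.] 0.96 [0.4569 0.0151 0.1025]
dial_center [229. 313.] 0.73 [0.4551 0.032  0.1227]
dial_index [231. 308.] 0.94 [0.4486 0.0463 0.1236]
pointer_knob [231. 311.] 0.68 [0.4473 0.0373 0.1271]
bung [220. 357.] 0.62 [ 0.4896 -0.1144  0.0227]
thread_reel [176. 290.] 0.57 [0.6387 0.1045 0.0668]
thread_reel [246. 286.] 0.45 [0.4109 0.125  0.0286]
side [0.43944159 1.12378979 0.62726827] [[-0.997, -0.035, 0.072], [-0.08, 0.408, -0.909], [0.003, -0.912, -0.41]] 368.3953347140534
transformer [222. 342.] 0.72 [0.4513 0.0923 0.0896]
transformer [321. 339.] 0.18 [ 0.4473  0.4317 -0.0019]
dial_center [212. 341.] 0.71 [0.4548 0.0491 0.1063]
dial_center [292. 337.] 0.54 [0.455  0.3474 0.02  ]
dial_index [210. 342.] 0.63 [0.4527 0.0492 0.1133]
rocker_pad [245. 355.] 0.32 [0.4095 0.1258 0.0287]
pointer_knob [209. 345.] 0.85 [0.4447 0.0563 0.1198]
thread_reel [248. 355.] 0.54 [0.407  0.1309 0.021 ]
thread_reel [188. 350.] 0.38 [ 0.4283 -0.4219 -0.0008]
crucible [293. 337.] 0.6 [0.4553 0.3513 0.017 ]
crucible [246. 340.] 0.56 [ 0.4571  0.0858 -0.0027]
```

View pics/top0.png

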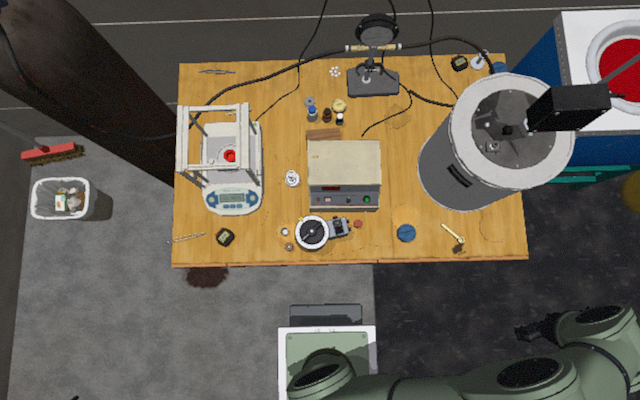

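View pics/side0.png

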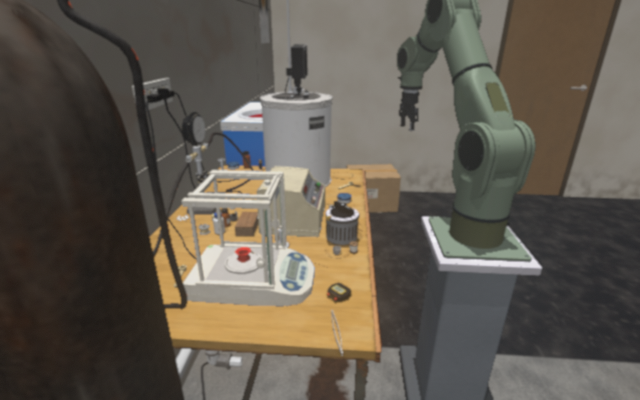

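The transformer is at about (232,312) in the top picture, with the box and rocker at (228,340). I'll enlarge that area.

Run:
```python
from h import *
cs=[cam('top') for _ in range(8)];c=cs[0]
f=np.mean([k['frame'].astype(float) for k in cs],0)
np.save('top.npy',f)
b=f[208:258,277:367].clip(0,255).astype(np.uint8)
cv2.imwrite('pics/c1.png',cv2.resize(b,None,fx=8.8,fy=8.8,interpolation=cv2.INTER_CUBIC)[:,:,::-1])
z=np.median([k['z_map'] for k in cs],0)
# points by height
V,U=np.mgrid[205:260,275:370]
P=np.stack([(U-c['cx'])/c['f'],(V-c['cy'])/c['f'],np.ones(U.shape)],-1)*z[205:260,275:370,None]
P=P@c['R'].T+c['t'];h=P[...,2]
for a,bb in((.09,.102),(.102,.112),(.118,.135),(.07,.086),(.010,.04)):
    m=(h>a)&(h<bb); q=P[m]
    (x,y),rad=cv2.minEnclosingCircle(q[:,:2].astype(np.float32)); print(a,bb,len(q),q.mean(0).round(4),np.round((x,y,rad),4),q[:,:2].min(0).round(3),q[:,:2].max(0).round(3))
m=r.trace('top','transformer')
m=m[0]['mask'];print(m.sum(),P[m[205:260,275:370]].min(0),P[m[205:260,275:370]].max(0))
```

```text
0.09 0.102 528 [0.4573 0.0261 0.0954] [ 0.4782 -0.0287  0.1273] [ 0.397 -0.148] [0.529 0.093]
0.102 0.112 470 [0.4698 0.0178 0.1044] [ 0.4799 -0.0365  0.1204] [ 0.412 -0.147] [0.533 0.077]
0.118 0.135 134 [0.4506 0.0379 0.1251] [0.448  0.0367 0.0385] [0.424 0.007] [0.478 0.067]
0.07 0.086 385 [ 0.4753 -0.0453  0.0753] [ 0.5234 -0.0527  0.0973] [ 0.435 -0.15 ] [0.527 0.044]
0.01 0.04 248 [ 0.476  -0.0173  0.0251] [ 0.4739 -0.0088  0.1556] [ 0.397 -0.157] [0.526 0.146]
1375 [ 0.39690288 -0.08737395 -0.00323285] [0.51531591 0.09325427 0.12808067]
```

View pics/c1.png

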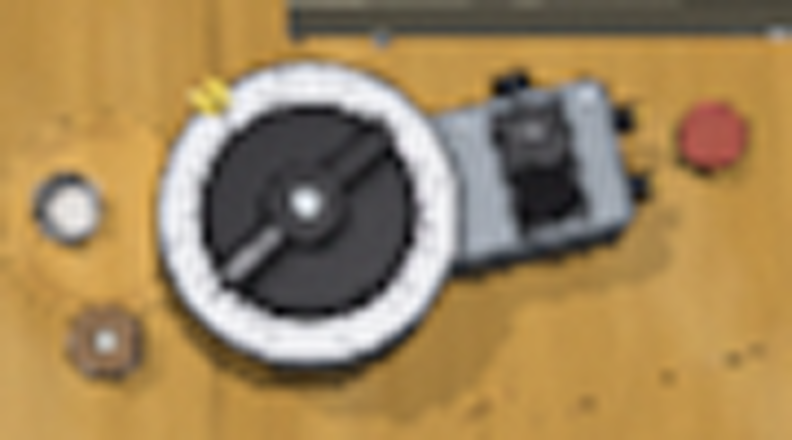

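The crop shows the following:
- **Drum:** its scale centre is at (310,212), with the hub at (306,203).
- **Index line:** it points lower-left, from (275,240) to (228,280).
- **Rider:** the yellow clip is at (212,97), upper-left, so the knob needs roughly 100° clockwise.
- **Rocker:** it is at (540,165), with the box rotated by about 11°.

Next I'll get exact numbers.

```bash
cat >> h.py <<'E'
def measure(c,f,show=True):
    """centre (circle fit of scale rim), index angle, rider angle, all deg world"""
    B=f.clip(0,255).astype(np.uint8); hsv=cv2.cvtColor(B,cv2.COLOR_RGB2HSV)
    reg=np.zeros(B.shape[:2],bool); reg[208:255,290:334]=True
    out={}
    w=(hsv[...,1]<50)&(hsv[...,2]>150)&reg
    n,l,st,ce=cv2.connectedComponentsWithStats(w.astype(np.uint8),connectivity=4)
    for i in range(1,n):
        if st[i,4]>1: print('white',st[i].tolist(),ce[i].round(2))
    ye=(hsv[...,0]>20)&(hsv[...,0]<35)&(hsv[...,1]>110)&(hsv[...,2]>195)&reg
    n,l,st,ce=cv2.connectedComponentsWithStats(ye.astype(np.uint8))
    for i in range(1,n): 
        if st[i,4]>1: print('yel',st[i].tolist(),ce[i].round(2))
E
python3 - <<'E'
from h import *
c=cam('top');f=np.load('top.npy');measure(c,f)
q=lambda u,v,z:pt(c,208+(v+.5)/8.8-.5,277+(u+.5)/8.8-.5,z).round(4)
print('plate',q(310,212,.096),'hub',q(306,203,.127),'idx',q(275,240,.126),q(228,280,.126),'rider',q(212,97,.099),q(190,97,.099),q(232,110,.099))
print('rocker ctr',q(540,165,.078),'box edge',q(460,268,.074),q(630,235,.074))
print('bung',q(712,133,.024),'reel',q(105,340,.03),'cruc',q(68,208,.019))
E
```

```text
white [295, 215, 34, 34, 407] [311.73 231.82]
white [327, 220, 7, 17, 64] [330.67 227.94]
white [310, 230, 3, 3, 7] [311.   230.71]
white [304, 237, 2, 1, 2] [304.5 237. ]
yel [299, 217, 4, 4, 10] [300.4 218.3]
plate [0.4485 0.0367 0.096 ] hub [0.4485 0.0371 0.127 ] idx [0.4359 0.0483 0.126 ] [0.4223 0.065  0.126 ] rider [0.4907 0.071  0.099 ] [0.4909 0.0789 0.099 ] [0.4858 0.0638 0.099 ]
rocker ctr [ 0.4654 -0.0471  0.078 ] box edge [ 0.429  -0.0168  0.074 ] [ 0.4393 -0.0791  0.074 ]
bung [ 0.4821 -0.1149  0.024 ] reel [0.4093 0.1167 0.03  ] cruc [0.4606 0.1312 0.019 ]
```

Request:
{"name": "servo_tool", "arguments": {"steps": [{"translation": [0.0265,-0.0226,0],"dr": [0,0,0],"grip": 1},{"translation": [0.0265,-0.0226,0],"dr": [0,0,0],"grip": 1},{"translation": [0.0265,-0.0226,0],"dr": [0,0,0],"grip": 1},{"translation": [0.0265,-0.0226,0],"dr": [0,0,0],"grip": 1},{"translation": [0.0265,-0.0226,0],"dr": [0,0,0],"grip": 1},{"translation": [0.0265,-0.0226,0],"dr": [0,0,0],"grip": 1},{"translation": [0.0265,-0.0226,0],"dr": [0,0,0],"grip": 1},{"translation": [0.0265,-0.0226,0],"dr": [0,0,0],"grip": 1},{"translation": [0.0265,-0.0226,0],"dr": [0,0,0],"grip": 1},{"translation": [0.0265,-0.0226,0],"dr": [0,0,0],"grip": 1}]}}

```text
t: 2.33
eef_pos: [0.3607, -0.2483, 0.2314]
tcp_rot: [[0.951, 0.309, 0.0], [0.309, -0.951, -0.0], [0.0, 0.0, -1.0]]
wrist_force: [1.6, -0.9, 0.4]
gripper_width: 0.002
grasp_force: 0.0
```

Request:
{"name": "servo_tool", "arguments": {"steps": [{"translation": [0.0131,-0.0259,0],"dr": [0,0,0],"grip": 1},{"translation": [0.0131,-0.0259,0],"dr": [0,0,0],"grip": 1},{"translation": [0.0131,-0.0259,0],"dr": [0,0,0],"grip": 1},{"translation": [0.0131,-0.0259,0],"dr": [0,0,0],"grip": 1},{"translation": [0.0131,-0.0259,0],"dr": [0,0,0],"grip": 1},{"translation": [0.0131,-0.0259,0],"dr": [0,0,0],"grip": 1},{"translation": [0.0131,-0.0259,0],"dr": [0,0,0],"grip": 1},{"translation": [0.0131,-0.0259,0],"dr": [0,0,0],"grip": 1},{"translation": [0.0131,-0.0259,0],"dr": [0,0,0],"grip": 1},{"translation": [0.0131,-0.0259,0],"dr": [0,0,0],"grip": 1}]}}

```text
t: 3.17
eef_pos: [0.4045, 0.0386, 0.2315]
tcp_rot: [[0.951, 0.31, 0.0], [0.31, -0.951, 0.0], [0.0, -0.0, -1.0]]
wrist_force: [-0.5, -0.1, -0.1]
gripper_width: 0.003
grasp_force: 0.0
```

Request:
{"name": "servo_tool", "arguments": {"steps": [{"translation": [0,0,0],"dr": [0,0,-7.1],"grip": 1},{"translation": [0,0,0],"dr": [0,0,-7.1],"grip": 1},{"translation": [0,0,0],"dr": [0,0,-7.1],"grip": 1},{"translation": [0,0,0],"dr": [0,0,-7.1],"grip": 1},{"translation": [0,0,0],"dr": [0,0,-7.1],"grip": 1},{"translation": [0,0,0],"dr": [0,0,-7.1],"grip": 1},{"translation": [0,0,0],"dr": [0,0,-7.1],"grip": 1},{"translation": [0,0,0],"dr": [0,0,-7.1],"grip": 1},{"translation": [0,0,0],"dr": [0,0,-7.1],"grip": 1},{"translation": [0,0,0],"dr": [0,0,-7.1],"grip": 1}]}}

```text
t: 4.0
eef_pos: [0.4045, 0.0371, 0.2315]
tcp_rot: [[0.011, 1.0, 0.0], [1.0, -0.011, 0.0], [0.0, 0.0, -1.0]]
wrist_force: [-0.2, -0.4, -1.3]
gripper_width: 0.0
grasp_force: 0.0
```

Request:
{"name": "servo_tool", "arguments": {"steps": [{"translation": [0,0,0],"dr": [0,0,-7.1],"grip": 1},{"translation": [0,0,0],"dr": [0,0,-7.1],"grip": 1},{"translation": [0,0,0],"dr": [0,0,-7.1],"grip": 1},{"translation": [0,0,0],"dr": [0,0,-7.1],"grip": 1},{"translation": [0,0,0],"dr": [0,0,-7.1],"grip": 1},{"translation": [0,0,0],"dr": [0,0,-7.1],"grip": 1},{"translation": [0,0,0],"dr": [0,0,0],"grip": 1},{"translation": [0,0,0],"dr": [0,0,0],"grip": 1},{"translation": [0,0,0],"dr": [0,0,0],"grip": 1},{"translation": [0,0,0],"dr": [0,0,0],"grip": 1}]}}

```text
t: 4.83
eef_pos: [0.4044, 0.0371, 0.2314]
tcp_rot: [[-0.662, 0.749, 0.0], [0.749, 0.662, -0.0], [-0.0, 0.0, -1.0]]
wrist_force: [0.3, -0.9, -0.5]
gripper_width: 0.001
grasp_force: 0.0
```

Request:
{"name": "servo_tool", "arguments": {"steps": [{"translation": [0,0,0.02],"dr": [0,0,0],"grip": 1},{"translation": [0,0,0.02],"dr": [0,0,0],"grip": 1},{"translation": [0,0,0.02],"dr": [0,0,0],"grip": 1},{"translation": [0,0,0.02],"dr": [0,0,0],"grip": 1},{"translation": [0,0,0.02],"dr": [0,0,0],"grip": 1},{"translation": [0,0,0.019],"dr": [0,0,0],"grip": 1},{"translation": [0,0,0],"dr": [0,0,0],"grip": 1},{"translation": [0,0.003,0],"dr": [0,0,0],"grip": 1},{"translation": [0,0.003,0],"dr": [0,0,0],"grip": 1},{"translation": [0,0.002,0],"dr": [0,0,0],"grip": 1}]}}

```text
t: 5.67
eef_pos: [0.4112, 0.0427, 0.1133]
tcp_rot: [[-0.664, 0.748, 0.002], [0.748, 0.664, 0.001], [-0.001, 0.002, -1.0]]
wrist_force: [0.8, -1.0, 1.1]
gripper_width: -0.002
grasp_force: 0.0
```

Request:
{"name": "servo_tool", "arguments": {"steps": [{"translation": [0,0.001,0],"dr": [0,0,0],"grip": 1},{"translation": [0,0.001,0],"dr": [0,0,0],"grip": 1},{"translation": [0,0.001,0],"dr": [0,0,0],"grip": 1},{"translation": [0,0.001,0],"dr": [0,0,0],"grip": 1},{"translation": [0,0,0],"dr": [0,0,0],"grip": 1},{"translation": [0,0,0],"dr": [0,0,0],"grip": 1},{"translation": [0,0,0],"dr": [0,0,0],"grip": 1},{"translation": [0,0,0],"dr": [0,0,0],"grip": 1},{"translation": [0,0,0],"dr": [0,0,0],"grip": 1},{"translation": [0,0,0],"dr": [0,0,0],"grip": 1}]}}

```text
t: 6.5
eef_pos: [0.4133, 0.045, 0.1123]
tcp_rot: [[-0.664, 0.747, -0.0], [0.747, 0.664, 0.0], [0.0, -0.0, -1.0]]
wrist_force: [0.1, -0.5, -1.0]
gripper_width: 0.002
grasp_force: 0.0
```

```bash
cat > look.py <<'E'
import sys
from h import *
cs=[cam('top') for _ in range(4)]
f=np.mean([k['frame'].astype(float) for k in cs],0); np.save('now.npy',f)
b=f[208:258,277:367].clip(0,255).astype(np.uint8)
cv2.imwrite(f'pics/{sys.argv[1]}.png',cv2.resize(b,None,fx=8.8,fy=8.8,interpolation=cv2.INTER_CUBIC)[:,:,::-1])
print(r.sense()['t'],r.sense()['wrist_force'],r.sense()['q'])
E
python3 look.py c2
```

```text
6.7 [ 0.36940588 -0.0371958   0.69539054] [-0.02302521  0.73102062 -0.28149649  2.17096674  0.63381059  0.31828465
 -0.11782457]
```

View pics/c2.png

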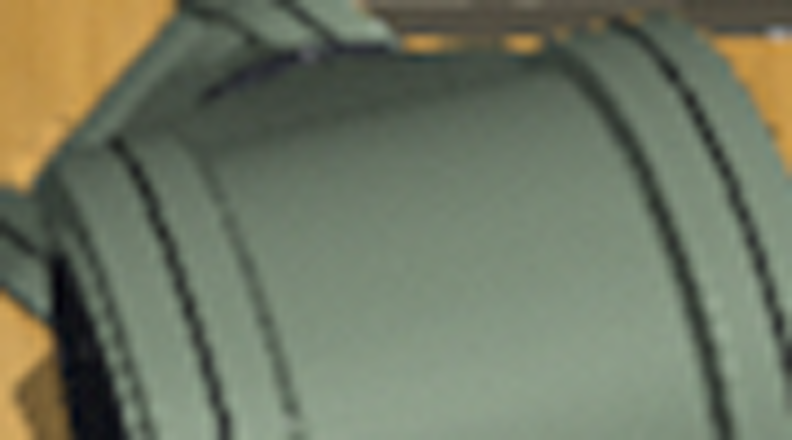

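The arm hides the dial from above. The finger is about to touch the wing, so I'll push along the arc and watch the force.

Request:
{"name": "servo_tool", "arguments": {"steps": [{"translation": [0.0017,0.0027,0],"dr": [0,0,5],"grip": 1},{"translation": [0.0017,0.0027,0],"dr": [0,0,5],"grip": 1},{"translation": [0.0017,0.0027,0],"dr": [0,0,5],"grip": 1},{"translation": [0.0017,0.0027,0],"dr": [0,0,5],"grip": 1},{"translation": [0.0017,0.0027,0],"dr": [0,0,5],"grip": 1},{"translation": [0.0017,0.0027,0],"dr": [0,0,5],"grip": 1},{"translation": [0.0017,0.0027,0],"dr": [0,0,5],"grip": 1},{"translation": [0.0017,0.0027,0],"dr": [0,0,5],"grip": 1},{"translation": [0,0,0],"dr": [0,0,0],"grip": 1},{"translation": [0,0,0],"dr": [0,0,0],"grip": 1}]}}

```text
t: 7.53
eef_pos: [0.4272, 0.0659, 0.1123]
tcp_rot: [[-0.032, 1.0, -0.0], [1.0, 0.032, 0.0], [0.0, -0.0, -1.0]]
wrist_force: [-0.6, 0.9, 0.8]
gripper_width: 0.0
grasp_force: 0.3
```

```bash
cat > rel.py <<'E'
from h import *
s=r.sense();R=np.array(s['tcp_rot']);d=np.array(s['eef_pos'])-[.4485,.0369,.106]
print(s['t'],'yaw',np.degrees(np.arctan2(R[1,0],R[0,0])).round(2),'rel tool',(R.T@d).round(4),'F tool',(R.T@s['wrist_force']).round(2),np.round(s['q'],2))
E
python3 rel.py
```

```text
7.5333 yaw 91.81 rel tool [ 0.0297 -0.0204 -0.0063] F tool [ 0.9  -0.58 -0.78] [-0.14  0.73 -0.14  2.12  0.32  0.31 -0.53]
```

Request:
{"name": "servo_tool", "arguments": {"steps": [{"translation": [0.0017,0.0027,0],"dr": [0,0,5],"grip": 1},{"translation": [0.0017,0.0027,0],"dr": [0,0,5],"grip": 1},{"translation": [0.0017,0.0027,0],"dr": [0,0,5],"grip": 1},{"translation": [0.0017,0.0027,0],"dr": [0,0,5],"grip": 1},{"translation": [0.0017,0.0027,0],"dr": [0,0,5],"grip": 1},{"translation": [0.0017,0.0027,0],"dr": [0,0,5],"grip": 1},{"translation": [0.0017,0.0027,0],"dr": [0,0,5],"grip": 1},{"translation": [0.0017,0.0027,0],"dr": [0,0,5],"grip": 1},{"translation": [0.0014,0.0022,0],"dr": [0,0,4],"grip": 1},{"translation": [0,0,0],"dr": [0,0,0],"grip": 1}]}}

```text
t: 8.37
eef_pos: [0.4541, 0.0727, 0.1123]
tcp_rot: [[0.674, 0.739, 0.0], [0.739, -0.674, 0.0], [0.0, 0.0, -1.0]]
wrist_force: [0.4, 0.8, -0.5]
gripper_width: 0.002
grasp_force: 0.5
```

```bash
python3 rel.py
```

```text
8.3667 yaw 47.61 rel tool [ 0.0302 -0.02   -0.0063] F tool [ 0.86 -0.19  0.45] [-0.23  0.75  0.01  2.03 -0.02  0.36 -0.95]
```

Request:
{"name": "servo_tool", "arguments": {"steps": [{"translation": [0,-0.005,0],"dr": [0,0,0],"grip": 1},{"translation": [0,-0.005,-0.02],"dr": [0,0,0],"grip": 1},{"translation": [0,0,-0.03],"dr": [0,0,0],"grip": 1},{"translation": [-0.0266,0.0243,-0.01],"dr": [0,0,0],"grip": 1},{"translation": [-0.0266,0.0243,0],"dr": [0,0,0],"grip": 1},{"translation": [-0.0266,0.0243,0],"dr": [0,0,0],"grip": 1},{"translation": [-0.0266,0.0243,0],"dr": [0,0,0],"grip": 1},{"translation": [-0.0266,0.0243,0],"dr": [0,0,0],"grip": 1},{"translation": [-0.0266,0.0243,0],"dr": [0,0,0],"grip": 1},{"translation": [-0.0266,0.0243,0],"dr": [0,0,0],"grip": 1}]}}

```text
t: 9.2
eef_pos: [0.4459, -0.1747, 0.1723]
tcp_rot: [[0.671, 0.742, -0.0], [0.742, -0.671, -0.0], [-0.0, 0.0, -1.0]]
wrist_force: [1.4, 0.2, -0.5]
gripper_width: 0.0
grasp_force: 0.0
```

```bash
python3 rel.py; python3 look.py c3
```

```text
9.2 yaw 47.86 rel tool [-0.1587  0.14   -0.0662] F tool [1.14 0.9  0.48] [ 0.35  0.66 -0.07  1.9   0.08  0.58 -0.51]
9.4 [ 0.3759962   0.29491819 -0.13154577] [ 0.3439163   0.65981541 -0.06981056  1.90347181  0.07828284  0.58121074
 -0.51480939]
```

View pics/c3.png

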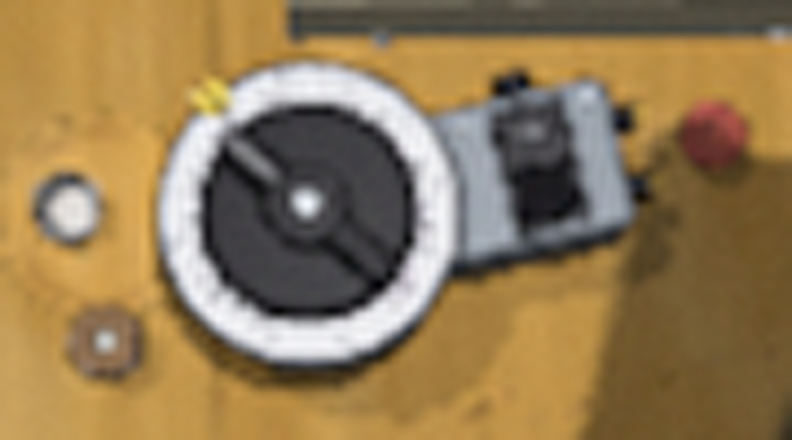

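The line now points to upper-left, from (272,180) to (230,142), and the rider is at (210,97), undisturbed. It needs only a few degrees more. I'll measure the remaining angle.

```bash
cat > ang.py <<'E'
from h import *
c=cam('top')
def run(fn):
    f=np.load(fn);K=8
    B=cv2.resize(f[208:258,277:367],None,fx=K,fy=K,interpolation=cv2.INTER_CUBIC)
    V,U=np.mgrid[0:B.shape[0],0:B.shape[1]]; rows=208+(V+.5)/K-.5; cols=277+(U+.5)/K-.5
    def plane(z):
        d=np.stack([(cols-c['cx'])/c['f'],(rows-c['cy'])/c['f'],np.ones(cols.shape)],-1)@c['R'].T
        return (c['t']+d*((z-c['t'][2])/d[...,2:]))[...,:2]
    g=B.mean(-1)
    # white scale disc outline -> circle centre at z=.096
    P=plane(.096); D=np.hypot(*(P-[.4485,.0369]).transpose(2,0,1))
    sat=B.max(-1)-B.min(-1)
    w=((g>150)&(sat<60)&(D<.062)).astype(np.uint8)
    cn=max(cv2.findContours(w,cv2.RETR_EXTERNAL,cv2.CHAIN_APPROX_NONE)[0],key=cv2.contourArea)[:,0]
    q=P[cn[:,1],cn[:,0]]
    for _ in range(4):
        A=np.c_[2*q,np.ones(len(q))]; s=np.linalg.lstsq(A,(q**2).sum(1),rcond=None)[0]; C=s[:2]; rad=np.sqrt(s[2]+C@C); e=abs(np.hypot(*(q-C).T)-rad); q=q[e<max(.0008,np.percentile(e,80))]
    print(fn,'C plate',C.round(4),'rad',rad.round(4))
    # inner black disc (skirt, z=.106)
    P=plane(.106); D=np.hypot(*(P-C).transpose(2,0,1)); w=((g<125)&(D<.046)).astype(np.uint8)
    cn=max(cv2.findContours(w,cv2.RETR_EXTERNAL,cv2.CHAIN_APPROX_NONE)[0],key=cv2.contourArea)[:,0]
    print('  skirt circle',np.round(cv2.minEnclosingCircle(P[cn[:,1],cn[:,0]].astype(np.float32)),4) if 0 else P[w>0].mean(0).round(4))
    # index line z=.1265
    P=plane(.1265); D=np.hypot(*(P-C).transpose(2,0,1))
    m=D<.008; ww=np.where(m&(g>120),g-120,0); H=(P*ww[...,None]).sum((0,1))/ww.sum()
    m=(D>.014)&(D<.037); ww=np.where(m,np.clip(g-85,0,None),0); I=(P*ww[...,None]).sum((0,1))/ww.sum()
    X=(P-I)[ww>0]; cov=(X*ww[ww>0][:,None]).T@X; v=np.linalg.eigh(cov)[1][:,1]; v*=np.sign(v@(I-C))
    a=lambda u:np.degrees(np.arctan2(u[1],u[0])).round(1)
    print('  hub',H.round(4),'I',I.round(4),'angle about C',a(I-C),'about hub',a(I-H),'line',a(v))
    P=plane(.099); D=np.hypot(*(P-C).transpose(2,0,1)); T=np.degrees(np.arctan2(*(P-C).transpose(2,0,1)[::-1]))
    for lo,hi in((.045,.055),(.045,.061)):
        y=np.minimum(B[...,0],B[...,1])-B[...,2]; m=(D>lo)&(D<hi)&(T>20)&(T<60)
        # yellow over white inside; over wood outside use brightness-weighted yellow
        ww=np.where(m,np.clip(y-(30 if hi<.056 else 95),0,None),0); I=(P*ww[...,None]).sum((0,1))/ww.sum()
        print('  rider',lo,hi,I.round(4),a(I-C),np.hypot(*(I-C)).round(4))
run('top.npy');run('now.npy')
E
python3 ang.py
```

```text
top.npy C plate [0.449  0.0373] rad 0.0533
  skirt circle [0.4478 0.0367]
  hub [0.4487 0.0372] I [0.4627 0.0498] angle about C 42.3 about hub 41.9 line -21.8
  rider 0.045 0.055 [0.4894 0.0703] 39.3 0.0522
  rider 0.045 0.061 [0.4914 0.0715] 38.9 0.0545
now.npy C plate [0.449  0.0373] rad 0.0533
  skirt circle [0.4474 0.0371]
  hub [0.4487 0.0371] I [0.476  0.0463] angle about C 18.5 about hub 18.6 line -67.1
  rider 0.045 0.055 [0.4894 0.0703] 39.3 0.0522
  rider 0.045 0.061 [0.4914 0.0714] 38.8 0.0545
```

```bash
cat > idx.py <<'E'
s=open('ang.py').read()
s=s.replace("def run(fn):","def run(fn,e):").replace("m=(D>.014)&(D<.037);","T=np.degrees(np.arctan2(*(P-H).transpose(2,0,1)[::-1])); m=(D>.014)&(D<.031)&(abs(T-e)<17);")
s=s[:s.index("run('top.npy')")]+"run('top.npy',132);run('now.npy',43)"
exec(s)
E
python3 idx.py | grep hub
```

```text
Traceback (most recent call last):
  File "idx.py", line 4, in <module>
    exec(s)
    ~~~~^^^
ValueError: operands could not be broadcast together with shapes (400,720) (663,)
```

```bash
sed -i 's/def run(fn,e)/def run(fn,ex)/; s/abs(T-e)/abs(T-ex)/' idx.py; python3 idx.py | grep hub
```

```text
hub [0.4487 0.0372] I [0.4327 0.0549] angle about C 132.7 about hub 132.1 line 130.2
  hub [0.4487 0.0371] I [0.4642 0.055 ] angle about C 49.3 about hub 49.0 line 48.3
```

The index is at about 48.9° and the rider at about 39.1°, so 9.8° remains. I'll go back the same way, push on, and withdraw.

Request:
{"name": "servo_tool", "arguments": {"steps": [{"translation": [0.0266,-0.0243,0],"dr": [0,0,0],"grip": 1},{"translation": [0.0266,-0.0243,0],"dr": [0,0,0],"grip": 1},{"translation": [0.0266,-0.0243,0],"dr": [0,0,0],"grip": 1},{"translation": [0.0266,-0.0243,0],"dr": [0,0,0],"grip": 1},{"translation": [0.0266,-0.0243,0],"dr": [0,0,0],"grip": 1},{"translation": [0.0266,-0.0243,0],"dr": [0,0,0],"grip": 1},{"translation": [0.0266,-0.0243,0],"dr": [0,0,0],"grip": 1},{"translation": [0,0,0.02],"dr": [0,0,0],"grip": 1},{"translation": [0,0,0.02],"dr": [0,0,0],"grip": 1},{"translation": [0,0,0.02],"dr": [0,0,0],"grip": 1}]}}

```text
t: 10.38
eef_pos: [0.4461, 0.0811, 0.1118]
tcp_rot: [[0.671, 0.742, 0.001], [0.742, -0.671, 0.0], [0.001, 0.0, -1.0]]
wrist_force: [0.9, 0.2, -1.1]
gripper_width: 0.0
grasp_force: 0.0
```

```bash
python3 rel.py
```

```text
10.3833 yaw 47.89 rel tool [ 0.0311 -0.0314 -0.0058] F tool [0.72 0.56 1.1 ] [-0.26  0.75  0.01  2.05 -0.02  0.34 -0.97]
```

Request:
{"name": "servo_tool", "arguments": {"steps": [{"translation": [0,0.004,0],"dr": [0,0,0],"grip": 1},{"translation": [0,0.004,0],"dr": [0,0,0],"grip": 1},{"translation": [0,0.0018,0],"dr": [0,0,0],"grip": 1},{"translation": [0,0.0016,0],"dr": [0,0,0],"grip": 1},{"translation": [0.0008,0.0013,0],"dr": [0,0,2.5],"grip": 1},{"translation": [0.0008,0.0013,0],"dr": [0,0,2.5],"grip": 1},{"translation": [0.0008,0.0013,0],"dr": [0,0,2.5],"grip": 1},{"translation": [0.0008,0.0013,0],"dr": [0,0,2.4],"grip": 1},{"translation": [0,0,0],"dr": [0,0,0],"grip": 1},{"translation": [0,0,0],"dr": [0,0,0],"grip": 1}]}}

```text
t: 11.22
eef_pos: [0.4609, 0.0701, 0.1124]
tcp_rot: [[0.791, 0.612, 0.0], [0.612, -0.791, -0.0], [0.0, 0.0, -1.0]]
wrist_force: [-0.6, 2.6, 0.4]
gripper_width: 0.005
grasp_force: 1.0
```

```bash
python3 rel.py
```

```text
11.2167 yaw 37.73 rel tool [ 0.0301 -0.0187 -0.0064] F tool [ 1.09 -2.45 -0.44] [-0.24  0.76  0.04  2.01 -0.08  0.38 -1.05]
```

Request:
{"name": "servo_tool", "arguments": {"steps": [{"translation": [0,-0.005,0],"dr": [0,0,0],"grip": 1},{"translation": [0,-0.005,-0.02],"dr": [0,0,0],"grip": 1},{"translation": [0,0,-0.03],"dr": [0,0,0],"grip": 1},{"translation": [-0.0222,0.0283,-0.01],"dr": [0,0,0],"grip": 1},{"translation": [-0.0222,0.0283,0],"dr": [0,0,0],"grip": 1},{"translation": [-0.0222,0.0283,0],"dr": [0,0,0],"grip": 1},{"translation": [-0.0222,0.0283,0],"dr": [0,0,0],"grip": 1},{"translation": [-0.0222,0.0283,0],"dr": [0,0,0],"grip": 1},{"translation": [-0.0222,0.0283,0],"dr": [0,0,0],"grip": 1},{"translation": [-0.0222,0.0283,0],"dr": [0,0,0],"grip": 1}]}}

```text
t: 12.05
eef_pos: [0.4525, -0.1755, 0.1723]
tcp_rot: [[0.791, 0.612, -0.0], [0.612, -0.791, -0.0], [-0.0, 0.0, -1.0]]
wrist_force: [1.2, 0.9, -0.1]
gripper_width: -0.0
grasp_force: 0.0
```

```bash
sed -i "s/'now.npy',43/'now.npy',41/" idx.py; python3 rel.py; python3 look.py c4; python3 idx.py | tail -4
```

```text
12.05 yaw 37.75 rel tool [-0.1269  0.1703 -0.0663] F tool [ 1.5  -0.01  0.13] [ 0.31  0.67 -0.02  1.88  0.02  0.59 -0.63]
12.25 [-0.62820708  1.29389417  0.49726233] [ 0.31006414  0.66741803 -0.01499015  1.882893    0.01657303  0.59176852
 -0.62914495]
  skirt circle [0.4475 0.0371]
  hub [0.4485 0.0373] I [0.4672 0.0507] angle about C 36.2 about hub 35.4 line 37.1
  rider 0.045 0.055 [0.4894 0.0703] 39.2 0.0522
  rider 0.045 0.061 [0.4914 0.0716] 38.9 0.0545
```

View pics/c4.png

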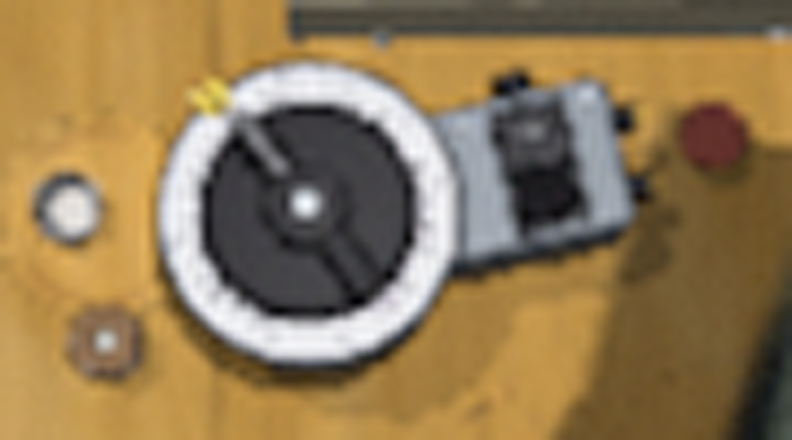

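```bash
cat > pol.py <<'E'
from h import *
import sys
from scipy.ndimage import map_coordinates as mc
c=cam('top')
if len(sys.argv)>1:
    f=np.mean([cam('top')['frame'].astype(float) for _ in range(10)],0); np.save('now2.npy',f)
def samp(f,P):
    v=(P-c['t'])@c['R']; return np.stack([mc(f[...,k],[c['cy']+c['f']*v[...,1]/v[...,2],c['cx']+c['f']*v[...,0]/v[...,2]],order=3) for k in range(3)],-1)
def prof(f,C,z,rs,a):
    A,Rr=np.meshgrid(np.radians(a),rs); return samp(f,np.stack([C[0]+Rr*np.cos(A),C[1]+Rr*np.sin(A),np.full(A.shape,z)],-1))
for fn,e in(('top.npy',132),('now2.npy',38)):
    f=np.load(fn)
    for H in((.4486,.03725),(.449,.0373)):
        a=np.arange(e-25,e+25.1,.5);rs=np.array([.017,.02,.023,.026,.029,.032,.035])
        g=prof(f,H,.1265,rs,a).mean(-1); out=[]
        for row in g:
            i=row[20:-20].argmax()+20; w=np.clip(row-(row.max()*.5+.5*np.percentile(row,20)),0,None); w[abs(a-a[i])>14]=0; out.append((w@a)/w.sum())
        print(fn,'idx',np.round(out,1))
    for rs in((.046,.048,.05,.052),(.054,.056,.058)):
        a=np.arange(20,60,.5);p=prof(f,(.449,.0373),.099,np.array(rs),a);y=np.minimum(p[...,0],p[...,1])-p[...,2]
        b=np.median(y,1,keepdims=True); w=np.clip(y-b-.35*(y.max(1,keepdims=True)-b),0,None); print('  rider',((w@a)/w.sum(1)).round(1))
    g=np.mgrid[0:500,0:500]; P=np.stack([.449+.065-g[0]*.00026,.0373+.065-g[1]*.00026,np.full(g[0].shape,.0985)],-1)
    im=samp(f,P).clip(0,255).astype(np.uint8)[:,:,::-1].copy()
cv2.imwrite('pics/rect.png',im)
E
python3 pol.py 1
```

```text
top.npy idx [132.4 132.4 132.3 131.8 131.5 131.6 132. ]
top.npy idx [133.5 133.4 133.2 132.6 132.2 132.2 132.6]
  rider [37.9 38.9 39.3 39.5]
  rider [39.1 38.5 37.8]
now2.npy idx [35.1 35.9 36.1 35.9 35.9 35.6 25.3]
now2.npy idx [35.9 36.5 36.6 36.3 36.2 35.9 22.4]
  rider [37.5 38.8 39.3 39.5]
  rider [39.1 38.6 37.8]
```

View pics/rect.png

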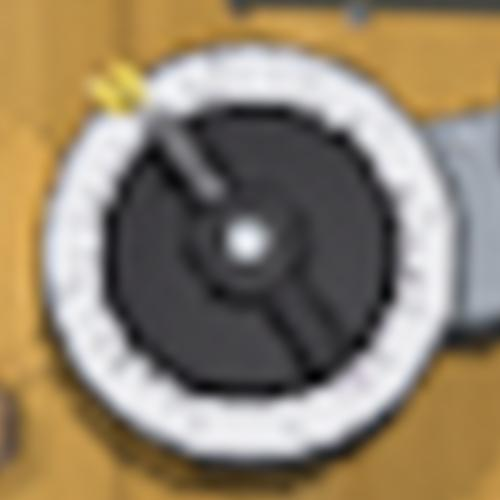

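The index is at about 36.0° and the rider at about 38.9°, so it went roughly 2.9° too far. That is inside the limit but close. I'll nudge the blunt wing back from its near side.

Request:
{"name": "servo_tool", "arguments": {"steps": [{"translation": [0,0,0],"dr": [0,0,-1.15],"grip": 1},{"translation": [0.0144,-0.0284,0],"dr": [0,0,0],"grip": 1},{"translation": [0.0144,-0.0284,0],"dr": [0,0,0],"grip": 1},{"translation": [0.0144,-0.0284,0],"dr": [0,0,0],"grip": 1},{"translation": [0.0144,-0.0284,0],"dr": [0,0,0],"grip": 1},{"translation": [0.0144,-0.0284,0],"dr": [0,0,0],"grip": 1},{"translation": [0.0144,-0.0284,0],"dr": [0,0,0],"grip": 1},{"translation": [0.0144,-0.0284,0],"dr": [0,0,0],"grip": 1},{"translation": [0,0,0],"dr": [0,0,0],"grip": 1},{"translation": [0,0,0],"dr": [0,0,0],"grip": 1}]}}

```text
t: 13.68
eef_pos: [0.4065, 0.0456, 0.1724]
tcp_rot: [[0.776, 0.631, 0.0], [0.631, -0.776, 0.0], [0.0, -0.0, -1.0]]
wrist_force: [0.1, -0.9, -0.2]
gripper_width: 0.003
grasp_force: 0.0
```

```bash
sed -i 's/\[.4485,.0369,.106\]/[.449,.0373,.106]/' rel.py; python3 rel.py
```

```text
13.6833 yaw 39.12 rel tool [-0.0277 -0.0332 -0.0664] F tool [-0.5   0.71  0.17] [-0.22  0.59  0.05  2.13 -0.07  0.42 -1.  ]
```

Request:
{"name": "servo_tool", "arguments": {"steps": [{"translation": [-0.0023,0,0.02],"dr": [0,0,0],"grip": 1},{"translation": [0,0,0.02],"dr": [0,0,0],"grip": 1},{"translation": [0,0,0.02],"dr": [0,0,0],"grip": 1},{"translation": [0,0,0],"dr": [0,0,0],"grip": 1},{"translation": [0,0.004,0],"dr": [0,0,0],"grip": 1},{"translation": [0,0.004,0],"dr": [0,0,0],"grip": 1},{"translation": [0,0.002,0],"dr": [0,0,0],"grip": 1},{"translation": [0,0.001,0],"dr": [0,0,0],"grip": 1},{"translation": [0,0.001,0],"dr": [0,0,0],"grip": 1},{"translation": [0,0,0],"dr": [0,0,0],"grip": 1}]}}

```text
t: 14.52
eef_pos: [0.4126, 0.0335, 0.1127]
tcp_rot: [[0.778, 0.628, 0.001], [0.628, -0.778, 0.0], [0.001, 0.0, -1.0]]
wrist_force: [-0.8, -0.1, -0.4]
gripper_width: -0.002
grasp_force: 0.4
```

```bash
python3 rel.py
```

```text
14.5167 yaw 38.88 rel tool [-0.0307 -0.0199 -0.0067] F tool [-0.71 -0.42  0.38] [-0.17  0.72  0.02  2.18 -0.07  0.24 -0.98]
```

Request:
{"name": "servo_tool", "arguments": {"steps": [{"translation": [0,0.0004,0],"dr": [0,0,0],"grip": 1},{"translation": [0,0,0],"dr": [0,0,0],"grip": 1},{"translation": [0,0,0],"dr": [0,0,0],"grip": 1},{"translation": [0,0,0],"dr": [0,0,0],"grip": 1},{"translation": [0,0,0],"dr": [0,0,0],"grip": 1},{"translation": [0,0,0],"dr": [0,0,0],"grip": 1},{"translation": [0,0,0],"dr": [0,0,0],"grip": 1},{"translation": [0,0,0],"dr": [0,0,0],"grip": 1},{"translation": [0,0,0],"dr": [0,0,0],"grip": 1},{"translation": [0,0,0],"dr": [0,0,0],"grip": 1}]}}

```text
t: 15.35
eef_pos: [0.4127, 0.0333, 0.1123]
tcp_rot: [[0.778, 0.628, 0.0], [0.628, -0.778, 0.0], [0.0, -0.0, -1.0]]
wrist_force: [-0.8, 2.9, 0.4]
gripper_width: -0.002
grasp_force: 1.3
```

```bash
python3 rel.py
```

```text
15.35 yaw 38.89 rel tool [-0.0308 -0.0196 -0.0063] F tool [ 1.2  -2.75 -0.37] [-0.17  0.72  0.02  2.18 -0.07  0.24 -0.98]
```

Request:
{"name": "servo_tool", "arguments": {"steps": [{"translation": [0,-0.005,0],"dr": [0,0,0],"grip": 1},{"translation": [0,-0.005,-0.02],"dr": [0,0,0],"grip": 1},{"translation": [0,0,-0.03],"dr": [0,0,0],"grip": 1},{"translation": [-0.022,0.0272,-0.01],"dr": [0,0,0],"grip": 1},{"translation": [-0.022,0.0272,0],"dr": [0,0,0],"grip": 1},{"translation": [-0.022,0.0272,0],"dr": [0,0,0],"grip": 1},{"translation": [-0.022,0.0272,0],"dr": [0,0,0],"grip": 1},{"translation": [-0.022,0.0272,0],"dr": [0,0,0],"grip": 1},{"translation": [-0.022,0.0272,0],"dr": [0,0,0],"grip": 1},{"translation": [0,0,0],"dr": [0,0,0],"grip": 1}]}}

```text
t: 16.18
eef_pos: [0.4051, -0.1751, 0.1722]
tcp_rot: [[0.783, 0.622, 0.0], [0.622, -0.783, -0.003], [-0.002, 0.002, -1.0]]
wrist_force: [1.1, -0.9, 1.3]
gripper_width: -0.0
grasp_force: 0.0
```

```bash
python3 rel.py; python3 pol.py 1
python3 - <<'E'
from h import *
c=cam('top'); f=np.load('now2.npy')
b=f[208:258,277:367].clip(0,255).astype(np.uint8)
cv2.imwrite('pics/c5.png',cv2.resize(b,None,fx=8.8,fy=8.8,interpolation=cv2.INTER_CUBIC)[:,:,::-1])
z=np.median([cam('top')['z_map'] for _ in range(5)],0)
c['z_map']=z
# depth around rocker: height along its long axis and across
for yw in (10.5,):
    u=np.array([np.cos(np.radians(yw)),np.sin(np.radians(yw))]); n=np.array([u[1],-u[0]])
    for lat in(.074,.08,.086,.092,.098):
        row=[]
        for a in np.arange(-.04,.041,.005):
            p=np.array([.449,.0373])+n*lat+u*a; rr,cc=px(c,[*p,.08]); row.append(round(pt(c,rr,cc)[2]*1000))
        print(lat,row)
E
```

```text
16.1833 yaw 38.43 rel tool [-0.1665  0.1393 -0.0657] F tool [ 0.33  1.35 -1.3 ] [ 0.35  0.62 -0.03  2.03  0.04  0.49 -0.61]
top.npy idx [132.4 132.4 132.3 131.8 131.5 131.6 132. ]
top.npy idx [133.5 133.4 133.2 132.6 132.2 132.2 132.6]
  rider [37.9 38.9 39.3 39.5]
  rider [39.1 38.5 37.8]
now2.npy idx [38.4 38.7 38.7 38.3 38.1 38.6 32.3]
now2.npy idx [39.1 39.4 39.2 38.7 38.6 38.9 21.8]
  rider [37.7 38.9 39.3 39.4]
  rider [39.1 38.6 37.7]
0.074 [-2, -4, 43, 70, 76, 72, 81, 80, 72, 78, 76, 73, 78, 76, -1, 25, 0]
0.08 [-1, -7, 25, 71, 75, 83, 82, 79, 78, 79, 79, 79, 78, 73, 32, 30, 0]
0.086 [-3, 1, -1, 71, 72, 83, 80, 81, 79, 77, 78, 78, 78, 77, 29, 25, -3]
0.092 [0, -2, 27, 67, 75, 80, 82, 82, 77, 80, 77, 78, 78, 71, 0, -3, -1]
0.098 [2, -2, -1, 76, 72, 74, 75, 76, 72, 75, 76, 72, 74, 70, 75, -1, -2]
```

View pics/c5.png

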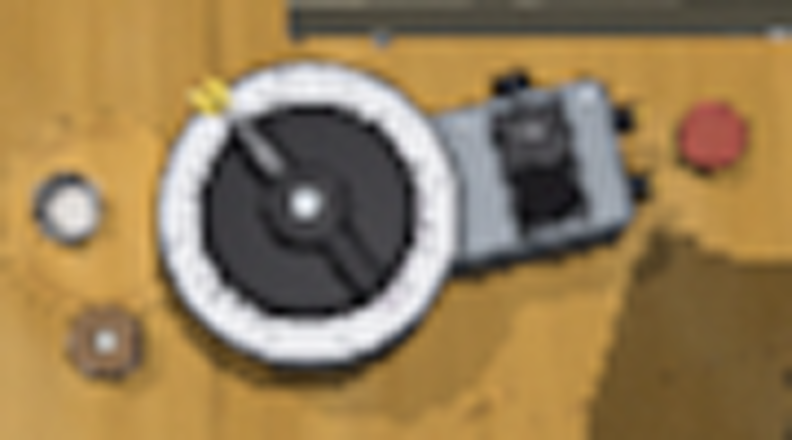

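The index is at 38.6° and the rider at 38.9°, so they line up. In the picture the line points straight at the clip, and the rocker's front half is still raised (82 mm). Now the rocker.

Request:
{"name": "servo_tool", "arguments": {"steps": [{"translation": [0,0,0],"dr": [0,0,7],"grip": 1},{"translation": [0,0,0],"dr": [0,0,7],"grip": 1},{"translation": [0,0,0],"dr": [0,0,7],"grip": 1},{"translation": [0,0,0],"dr": [0,0,7],"grip": 1},{"translation": [0.0167,-0.0287,0],"dr": [0,0,0],"grip": 1},{"translation": [0.0167,-0.0287,0],"dr": [0,0,0],"grip": 1},{"translation": [0.0167,-0.0287,0],"dr": [0,0,0],"grip": 1},{"translation": [0.0167,-0.0287,0],"dr": [0,0,0],"grip": 1},{"translation": [0,0,0],"dr": [0,0,0],"grip": 1},{"translation": [0,0,0],"dr": [0,0,0],"grip": 1}]}}

```text
t: 17.87
eef_pos: [0.4502, -0.0421, 0.1722]
tcp_rot: [[0.981, 0.192, -0.0], [0.192, -0.981, 0.0], [-0.0, -0.0, -1.0]]
wrist_force: [0.0, -0.5, 0.2]
gripper_width: -0.004
grasp_force: 0.0
```

```bash
python3 rel.py
```

```text
17.8667 yaw 11.07 rel tool [-0.014   0.0782 -0.0662] F tool [-0.07  0.46 -0.15] [-0.07  0.64  0.16  2.   -0.19  0.52 -1.16]
```

Request:
{"name": "servo_tool", "arguments": {"steps": [{"translation": [-0.001,0.0078,0],"dr": [0,0,0],"grip": 1},{"translation": [0,0,0.02],"dr": [0,0,0],"grip": 1},{"translation": [0,0,0.02],"dr": [0,0,0],"grip": 1},{"translation": [0,0,0.02],"dr": [0,0,0],"grip": 1},{"translation": [0,0,0.02],"dr": [0,0,0],"grip": 1},{"translation": [0,0,0.004],"dr": [0,0,0],"grip": 1},{"translation": [0,0,0.002],"dr": [0,0,0],"grip": 1},{"translation": [0,0,0.002],"dr": [0,0,0],"grip": 1},{"translation": [0,0,0],"dr": [0,0,0],"grip": 1},{"translation": [0,0,0],"dr": [0,0,0],"grip": 1}]}}

```text
t: 18.7
eef_pos: [0.4508, -0.0517, 0.0851]
tcp_rot: [[0.982, 0.189, 0.001], [0.189, -0.982, -0.0], [0.001, 0.0, -1.0]]
wrist_force: [0.2, -0.5, -0.8]
gripper_width: 0.001
grasp_force: 0.0
```

Request:
{"name": "servo_tool", "arguments": {"steps": [{"translation": [0,0,0.001],"dr": [0,0,0],"grip": 1},{"translation": [0,0,0.001],"dr": [0,0,0],"grip": 1},{"translation": [0,0,0.001],"dr": [0,0,0],"grip": 1},{"translation": [0,0,0.001],"dr": [0,0,0],"grip": 1},{"translation": [0,0,0.001],"dr": [0,0,0],"grip": 1},{"translation": [0,0,0],"dr": [0,0,0],"grip": 1},{"translation": [0,0,0],"dr": [0,0,0],"grip": 1},{"translation": [0,0,0],"dr": [0,0,0],"grip": 1},{"translation": [0,0,0],"dr": [0,0,0],"grip": 1},{"translation": [0,0,0],"dr": [0,0,0],"grip": 1}]}}

```text
t: 19.53
eef_pos: [0.4506, -0.0513, 0.0793]
tcp_rot: [[0.982, 0.189, 0.0], [0.189, -0.982, 0.0], [0.0, -0.0, -1.0]]
wrist_force: [0.1, 0.2, 0.1]
gripper_width: 0.001
grasp_force: 0.0
```

Request:
{"name": "servo_tool", "arguments": {"steps": [{"translation": [0,0,0.0005],"dr": [0,0,0],"grip": 1},{"translation": [0,0,0.0005],"dr": [0,0,0],"grip": 1},{"translation": [0,0,0.0004],"dr": [0,0,0],"grip": 1},{"translation": [0,0,0],"dr": [0,0,0],"grip": 1},{"translation": [0,0,0],"dr": [0,0,0],"grip": 1},{"translation": [0,0,0],"dr": [0,0,0],"grip": 1},{"translation": [0,0,0],"dr": [0,0,0],"grip": 1},{"translation": [0,0,0],"dr": [0,0,0],"grip": 1},{"translation": [0,0,0],"dr": [0,0,0],"grip": 1},{"translation": [0,0,0],"dr": [0,0,0],"grip": 1}]}}

```text
t: 20.37
eef_pos: [0.4506, -0.0514, 0.0783]
tcp_rot: [[0.982, 0.189, 0.001], [0.189, -0.982, 0.0], [0.001, -0.0, -1.0]]
wrist_force: [-1.7, 1.1, 16.4]
gripper_width: 0.002
grasp_force: 7.8
```

The force rose to 16 N at z = 78.3 mm, so the rocker is at its bottom stop. I'll lift off and check.

Request:
{"name": "servo_tool", "arguments": {"steps": [{"translation": [0,0,-0.01],"dr": [0,0,0],"grip": 1},{"translation": [0,0,-0.03],"dr": [0,0,0],"grip": 1},{"translation": [0,0,-0.03],"dr": [0,0,0],"grip": 1},{"translation": [0,0,-0.03],"dr": [0,0,0],"grip": 1},{"translation": [-0.009,0.03,0],"dr": [0,0,0],"grip": 1},{"translation": [-0.009,0.03,0],"dr": [0,0,0],"grip": 1},{"translation": [-0.009,0.03,0],"dr": [0,0,0],"grip": 1},{"translation": [-0.009,0.03,0],"dr": [0,0,0],"grip": 1},{"translation": [-0.009,0.03,0],"dr": [0,0,0],"grip": 1},{"translation": [-0.009,0.03,0],"dr": [0,0,0],"grip": 1}]}}

```text
t: 21.2
eef_pos: [0.431, -0.2399, 0.1779]
tcp_rot: [[0.982, 0.189, 0.0], [0.189, -0.982, 0.0], [0.0, -0.0, -1.0]]
wrist_force: [1.1, 0.3, -0.0]
gripper_width: -0.002
grasp_force: 0.0
```

Request:
{"name": "servo_tool", "arguments": {"steps": [{"translation": [0,0.01,0],"dr": [0,0,0],"grip": 1},{"translation": [0,0.01,0],"dr": [0,0,0],"grip": 1},{"translation": [0,0,0],"dr": [0,0,0],"grip": 1},{"translation": [0,0,0],"dr": [0,0,0],"grip": 1},{"translation": [0,0,0],"dr": [0,0,0],"grip": 1},{"translation": [0,0,0],"dr": [0,0,0],"grip": 1},{"translation": [0,0,0],"dr": [0,0,0],"grip": 1},{"translation": [0,0,0],"dr": [0,0,0],"grip": 1},{"translation": [0,0,0],"dr": [0,0,0],"grip": 1},{"translation": [0,0,0],"dr": [0,0,0],"grip": 1}]}}

```text
t: 22.03
eef_pos: [0.4353, -0.2578, 0.1779]
tcp_rot: [[0.982, 0.189, -0.0], [0.189, -0.982, 0.0], [0.0, -0.0, -1.0]]
wrist_force: [0.5, -0.4, -0.6]
gripper_width: 0.004
grasp_force: 0.0
```

```bash
python3 rel.py; python3 pol.py 1|tail -4
python3 - <<'E'
from h import *
c=cam('top'); f=np.load('now2.npy')
b=f[208:258,277:367].clip(0,255).astype(np.uint8)
cv2.imwrite('pics/c6.png',cv2.resize(b,None,fx=8.8,fy=8.8,interpolation=cv2.INTER_CUBIC)[:,:,::-1])
c['z_map']=np.median([cam('top')['z_map'] for _ in range(7)],0)
u=np.array([np.cos(np.radians(10.5)),np.sin(np.radians(10.5))]); n=np.array([u[1],-u[0]])
for lat in(.08,.086,.092):
    print(lat,[round(pt(c,*px(c,[*(np.array([.449,.0373])+n*lat+u*a),.08]))[2]*1000) for a in np.arange(-.025,.026,.005)])
E
```

```text
22.0333 yaw 10.9 rel tool [-0.0693  0.2872 -0.072 ] F tool [0.42 0.45 0.6 ] [ 0.41  0.69  0.11  1.81 -0.11  0.65 -0.8 ]
now2.npy idx [38.5 38.8 38.7 38.3 38.1 38.6 23.3]
now2.npy idx [39.2 39.5 39.1 38.7 38.6 39.  21.6]
  rider [37.9 38.9 39.3 39.4]
  rider [39.  38.6 37.9]
0.08 [71, 74, 77, 78, 76, 78, 78, 79, 81, 85, 74]
0.086 [72, 74, 77, 77, 78, 79, 78, 81, 80, 83, 74]
0.092 [67, 75, 78, 79, 78, 78, 76, 78, 80, 83, 71]
```

View pics/c6.png

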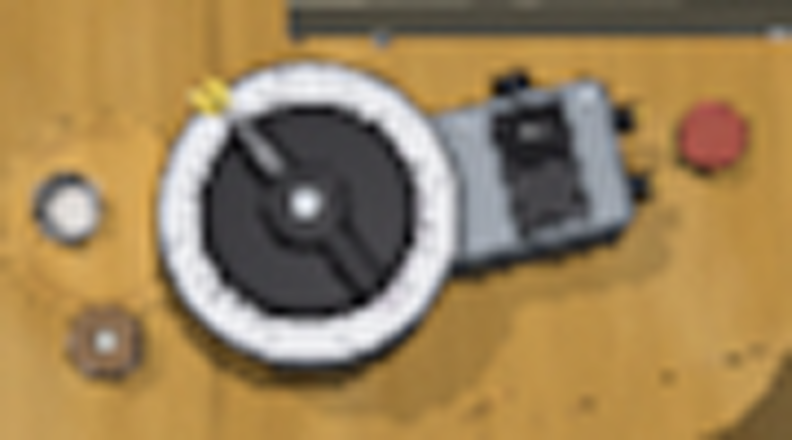

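The rocker's front half is now level at 78 mm and its rear is raised. The index still points at the rider, the neighbouring bystanders in view haven't moved, and the arm is clear.

```bash
python3 -c "
from bench import r
print(r.finish_job())"
```

```text
the job is handed in; nothing more can be done
None
```

The job is handed in, with no verdict returned: by the last camera check the knob's index (about 38.6°) lines up with the rider (about 38.9°), the rocker was pressed fully down after that, and the arm is clear.

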